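# Weigh the instrument basket on the spring balance

## Robot

A 6-joint arm with a two-finger parallel gripper is mounted at the origin on the work surface. World frame = base frame: x ahead of the robot, y to its left, z up, the work surface at z = 0. Lengths are in m, angles in degrees, forces in N, time in s.
With the tool pointing down it reaches from about 0.4 to 0.825 m from the base axis. Payload 7 kg.
Tool frame: the origin (TCP) lies at the very end of the fingers, on their centre line; the grasp point (between the pads) lies 19 mm behind it (r.hold_point_z is the distance from the TCP to the grasp point, in m); x points along the fingers, y is the direction in which the jaws open and shut, and the axes are right-handed (so a half turn about x gives the same grasp; the last joint's range is limited). The gripper opens to 88 mm and grips with 3 to 60 N. Pads are 19 mm wide; open, the fingers measure 130 mm over their backs; the gripper's body (78 mm by 193 mm) begins 47 mm behind the grasp point.
Start: joints at [-57.519, 20.546, 0.682, 0, -70.136, -16.507], TCP at [0.186, -0.649, 0.227] pointing down, gripper open.
Joint ranges: [-176.03, 176.03], [-82.01, 121.73], [-58.28, 71.71], [-173.87, 95.51], [-174.79, -0.11], [-173.66, 173.66]. Speed limits (degrees/s): [136.94, 136.94, 172.46, 180, 180, 180].

## Interface

Orientations are given as [roll, pitch, yaw] about the fixed x, y, z axes, in that order (R = Rz(yaw) Ry(pitch) Rx(roll)).
In Python, from plant import r gives the robot as it stands. The module is installed in compiled form; this text tells all that it offers.
- The arm moves only by the shell command python3 -m creep 'ROWS' [FORCE]. ROWS is JSON, a list of rows, each a list of 7 numbers: the turn, a rotation vector about the tool's x, y, z in rad, then the shift along the tool's x, y, z in cm, then the opening in per cent of the stroke, from 0 (shut) to 100 (fully open). In form: [[rx, ry, rz, x, y, z, fingers], ...]. A call has 1 to 8 rows; each row shifts and turns the commanded pose from where the row before left it, along the tool's axes as they then stand; what a row does not reach is not made up. A row lasts 1/10 s, in which the tool goes at most 50 mm and 8.59 degrees, less where a joint would pass 70% of its speed; a pose out of reach is approached as far as the arm can. A call is refused whole if a number of a shift passes 5 or a number of a turn 0.15, either way. A call with a gripper value outside its range is refused whole. The fingers move at their own pace and stop on an object; FORCE is the grip in N (left out, the last holds). Time passes only in rows, so rows that do not move let the fingers close. It gives the time, the measured TCP pose, the force and the opening at its end, in the units of the state.
- r.get_state(): the state, without advancing time (a new reading comes with each control period).
- r.capture(name): name is "side" or "top"; returns (picture, depth): 400x640x3 uint8, blue, green, red; 400x640 float32, m along the optical axis (not along the pixel's ray), 0 where there is no reading.
- r.camera_info(name): a dict with "fovy" (degrees; the focal length in pixels is half the picture's height over the tangent of half this angle, whatever the lens; pixels are square), "cx", "cy" (the principal point, pixels), "camera_from_world" (4x4, takes a point from world to camera coordinates). Camera axes: x right, y down, z forward; pixel columns grow to the right and rows downward; lengths in m; the calibration is good to about 2 mm. A picture is of the moment at which its call begins. camera_info takes no time and is no camera call.
- r.close_job(): hands the job in, once; it reports no verdict.
Trained networks look in the newest picture that a camera, given by its name, has taken for a name from the list of things; names that differ only in an ending like _2 or _b are one class to them, and where a whole thing is asked for, a point or a joint stands for the part that bears it (a point fixed in the world has none). Each returns a list of dicts, best first, with "score" (0 to 1); they miss things now and then, are a little off and sometimes report something else, mostly with a low value. They report only what shows in the picture. A call takes as long as a camera call.
- r.look_for(query, camera): "rect" ([left, top, right, bottom] in pixels, round what is visible of it).
- r.masks_of(query, camera): "pixels" (400x640 bool, what is visible of it) and "rect" ([left, top, right, bottom] in pixels, round what is visible of it).
The state is a dict: "time_s": time; "joints": joint angles; "qd": joint speeds; "joint_torque": joint torques, N m; "tcp_pos": TCP position; "eef_rot": TCP orientation; "contact_force": force on the tool from outside, world axes, zero at the start; "moment": the same for the moment, N m; "gripper_width": finger opening in m.
Only numpy, scipy, OpenCV 4.12 (cv2) and the standard library are available. Lean on these libraries where they do the work, as an engineer would, in place of code of your own. Each camera call takes 0.05 s, during which the arm holds its last target. There are 200 camera calls.

## Task

Weigh the rectangular instrument basket before it goes into the steriliser: lift it by the bar of its bail and hang that bar across both prongs of the spring balance's hook, bringing the bail in over the prongs' free tips so that they pass under the bar. Lower it gently, letting the spring take the weight before you let go (no dropping), then let go, move clear and wait until the hook has stopped bobbing. Leave the round pot with the similar bail where it stands.

Things in the scene. Friction and masses are not known exactly. Their poses are not given: they have to be found in the camera images.
- basket_bar (a point): Centre of the bail bar of the rectangular perforated steel basket (100 x 142 x 42 mm high, 0.3 to 0.53 kg). Rigid bail of round 10 mm bar: its level top bar lies along y between uprights 124 mm apart, centre 120 mm above the basket's underside. z up, x level and square to the bar. Stands on the table; hangs straight below the bar; same either way round.
- hook_seat (a point): Seat of the sprung twin hook: midway between its two prongs, where a 10 mm bar's centre lies when resting in both V notches along y; 223 mm above the table unloaded, dips with the hook. Prongs: 8 mm bars along x at y = +-38 mm, 68 mm clear between; free tips at x = -24, 25 mm above the seat; level arms (tops 11 mm above it) run to a crosspiece at x = 133; column (418 mm tall) at x = 155. z up.
- hook (a joint): How far the sprung hook has dipped, m: 0 unloaded, grows downwards, bottom stop 0.085. Spring about 100 N/m after 0.2 N preload: the basket makes it dip about 28 to 51 mm. Lightly damped: bobs about twice a second, still within some 4 s of letting go.
- pot_bar (a point): Centre of the bail bar of the other carrier, a round steel pot (124 mm across, 46 mm high) with the same sort of 10 mm bail bar, 120 mm above its underside, along this point's y axis, uprights 106 mm apart. z points up. Not to be moved.

How it is judged:
By the outcome, as a careful person would: the job done as asked, in the order asked, and still so for the second after the job is handed in, with the robot touching nothing.
It also fails if it takes over 64 s, if anything falls off the work surface, if the arm or the gripper's body presses on something with over 40 N, if the wrist force passes 120 N, or if a joint passes its speed limit or range.

## Working session

There is one attempt and no reset: what is moved stays moved. The work goes in short steps, Python scripts to look and compute and a shell command to move; the robot and the scene stay as the last step left them, time stands still between calls to the robot, and variables do not carry over. Pictures are saved under pics/ and viewed, about 8 in all and at most 12, crops included, and the job is handed in when it is done.

```bash
mkdir -p pics; cat > h.py <<'E'
from plant import r
import numpy as np, cv2
def cam(n):
    i=r.camera_info(n); f=200/np.tan(np.radians(i['fovy']/2)); return f,i['cx'],i['cy'],np.array(i['camera_from_world'])
def cloud(n,d):
    f,cx,cy,T=cam(n); v,u=np.mgrid[0:400,0:640]
    P=np.stack([(u-cx)/f*d,(v-cy)/f*d,d,np.ones_like(d)],-1)
    return (P@np.linalg.inv(T).T)[...,:3]
E
python3 - <<'E'
from h import *
s=r.get_state();print({k:np.round(v,3) for k,v in s.items()})
ims=[]
for n in("top","side"):
    im,d=r.capture(n);cv2.imwrite(f'pics/{n}0.png',im);W=cloud(n,d);np.save(n+'.npy',W)
    f,cx,cy,T=cam(n);print(n,f,cx,cy,np.linalg.inv(T)[:3].round(3).tolist(),(d==0).mean())
    for q in("basket_bar","pot_bar","hook"):
        for m in r.masks_of(q,n)[:2]:
            P=W[m['pixels']&(d>0)]
            print(q,round(m['score'],2),m['rect'],P.shape,np.percentile(P,[5,50,95],axis=0).round(3).tolist() if len(P) else'')
E
```

```text
{'time_s': np.float64(0.0), 'joints': array([-5.7520e+01,  2.0589e+01,  6.3400e-01, -1.7000e-02, -7.0136e+01,
       -1.6506e+01]), 'qd': array([-0.059, -0.029, -0.105, -0.048, -0.017, -0.03 ]), 'joint_torque': array([-2.0000e-03, -5.8272e+01,  2.9304e+01,  6.9970e+00,  7.0000e-03,
       -0.0000e+00]), 'tcp_pos': array([ 0.186, -0.648,  0.226]), 'eef_rot': array([ 96.444,  89.907, 112.413]), 'contact_force': array([-0.24 ,  0.277, -0.061]), 'moment': array([0.015, 0.009, 0.   ]), 'gripper_width': np.float64(0.087)}
top 363.23179436979143 315.9961224783818 198.72916991885097 [[-0.016, -0.998, 0.057, 0.48], [-1.0, 0.016, -0.009, 0.042], [0.008, -0.057, -0.998, 1.0]] 0.00424609375
basket_bar 0.77 [274.5, 185.3, 335.6, 236.3] (2029, 3) [[0.456, 0.006, 0.002], [0.507, 0.069, 0.006], [0.559, 0.133, 0.126]]
pot_bar 0.87 [193.2, 169.3, 247.0, 215.3] (1745, 3) [[0.513, 0.234, 0.004], [0.561, 0.287, 0.018], [0.612, 0.34, 0.125]]
hook 0.93 [414.1, 86.4, 467.2, 180.7] (1266, 3) [[0.58, -0.34, 0.004], [0.709, -0.238, 0.235], [0.747, -0.183, 0.257]]
side 380.19961318539407 316.5394927225882 199.2498135496335 [[-0.892, -0.313, 0.326, 0.259], [-0.452, 0.651, -0.61, 0.54], [-0.022, -0.691, -0.722, 0.767]] 0.004171875
basket_bar 0.62 [284.6, 212.7, 355.0, 287.6] (2893, 3) [[0.45, -0.001, 0.002], [0.507, 0.066, 0.014], [0.56, 0.14, 0.123]]
pot_bar 0.62 [217.8, 281.7, 281.9, 357.4] (3364, 3) [[0.503, 0.233, 0.004], [0.558, 0.288, 0.019], [0.613, 0.341, 0.124]]
hook 0.81 [287.0, 65.1, 358.1, 127.9] (822, 3) [[0.573, -0.496, 0.0], [0.71, -0.23, 0.233], [0.755, -0.177, 0.274]]
```

View pics/top0.png

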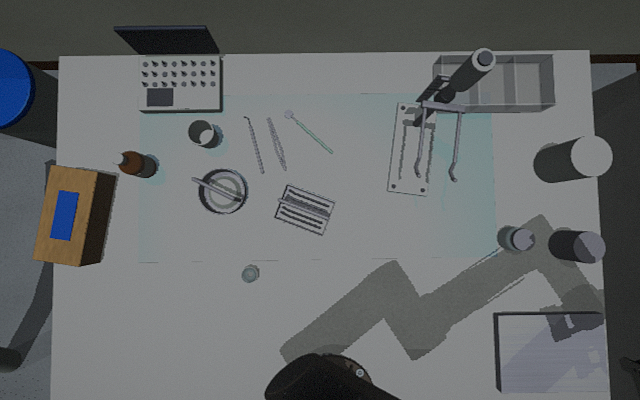

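View pics/side0.png

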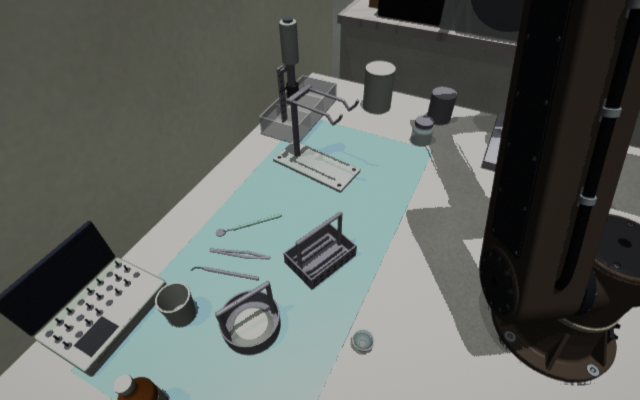

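```bash
cat > fit.py <<'E'
from h import *
def bar(P):
    c=np.median(P[:,:2],0); 
    for _ in range(2):
        u,s,v=np.linalg.svd(P[:,:2]-P[:,:2].mean(0),full_matrices=False); a=v[0]
        t=(P[:,:2]-P[:,:2].mean(0))@a; n=(P[:,:2]-P[:,:2].mean(0))@v[1]
        P=P[abs(n-np.median(n))<.012]
    m=P[:,:2].mean(0); t=(P[:,:2]-m)@a; lo,hi=np.percentile(t,[.5,99.5])
    return m+a*(lo+hi)/2,np.degrees(np.arctan2(a[1],a[0]))%180,hi-lo,np.percentile(P[:,2],[10,50,90]).round(4),len(P)
E
python3 - <<'E'
from fit import *
for n in("top","side"):
    W=np.load(n+'.npy').reshape(-1,3)
    for nm,c in(("b",(.507,.069)),("p",(.56,.287))):
        P=W[(np.hypot(W[:,0]-c[0],W[:,1]-c[1])<.11)&(W[:,2]>.108)&(W[:,2]<.14)]
        print(n,nm,bar(P))
    H=W[(W[:,2]>.2)&(W[:,2]<.29)&(W[:,0]>.5)&(W[:,0]<.85)&(W[:,1]<-.1)&(W[:,1]>-.45)]
    print(n,len(H),np.percentile(H,[0,5,50,95,100],axis=0).round(3).tolist())
    np.save('H'+n,H)
    img=np.zeros((500,600,3),np.uint8)  # px=1mm scaled 1.5, x .5-.9 , y -.5..-.1
    for p in H:
        cv2.circle(img,(int((p[1]+.45)*1500),int((.82-p[0])*1500)),2,(0,int(np.clip((p[2]-.2)*2800,0,255)),255),-1)
    cv2.imwrite(f'pics/h{n}.png',img)
a=np.hstack([cv2.imread('pics/htop.png'),cv2.imread('pics/hside.png')]);cv2.imwrite('pics/hh.png',cv2.resize(a,(800,333)))
E
```

```text
top b (array([0.50680382, 0.06682944]), np.float64(68.17694561908796), np.float64(0.12987183056092552), array([0.1226, 0.1253, 0.1272]), 225)
top p (array([0.55936402, 0.28388661]), np.float64(62.729669977143956), np.float64(0.11224785861445044), array([0.1223, 0.125 , 0.1276]), 191)
top 1369 [[0.555, -0.285, 0.202], [0.58, -0.273, 0.22], [0.715, -0.229, 0.236], [0.756, -0.183, 0.276], [0.76, -0.174, 0.29]]
side b (array([0.5054728 , 0.07001343]), np.float64(68.17717163376749), np.float64(0.13000330717919029), array([0.1185, 0.1237, 0.1258]), 272)
side p (array([0.55770763, 0.28695293]), np.float64(62.823641193926086), np.float64(0.113295969203006), array([0.1194, 0.1243, 0.1265]), 362)
side 1001 [[0.555, -0.284, 0.2], [0.573, -0.268, 0.216], [0.717, -0.226, 0.235], [0.757, -0.178, 0.281], [0.76, -0.173, 0.29]]
```

View pics/hh.png

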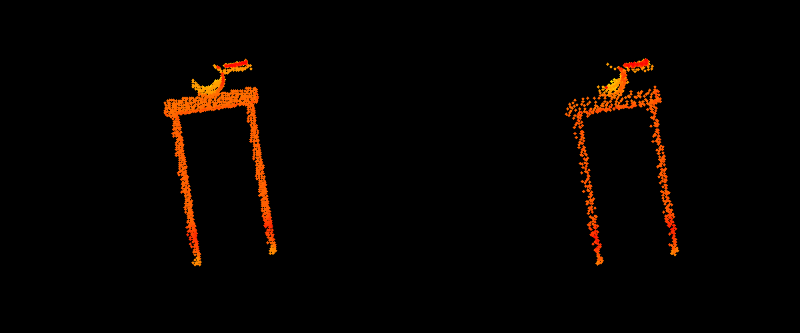

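The map shows the twin prongs running towards the robot, tips at the lower ends (about (197,263), (273,252) left panel), with the notches (red) just behind them and the crosspiece at the top. Now fitting the prongs.

```bash
python3 - <<'E'
from h import *
from scipy.optimize import least_squares
for n in("top","side"):
    H=np.load(f'H{n}.npy'); P=H[(H[:,0]<.70)&(H[:,2]<.26)]
    def dec(p,P):
        a=p[2]; d=P[:,:2]-p[:2]; return d@[np.cos(a),np.sin(a)], d@[-np.sin(a),np.cos(a)]
    f=lambda p: (abs(dec([.6,p[0],p[1]],P)[1])-.038)*1000
    s=least_squares(f,[-.235,np.radians(10)],loss='soft_l1').x
    p=[.6,s[0],s[1]]; x,y=dec(p,P)
    for sg in(-1,1):
        m=(y*sg>0); xx=x[m];tip=np.percentile(xx,[0,2]); 
        b=np.arange(tip[0],tip[0]+.1,.006); prof=[(round(c-tip[0],3),np.round(np.percentile(P[m][(xx>=c)&(xx<c+.006)][:,2],80),4)) for c in b if ((xx>=c)&(xx<c+.006)).sum()]
        print(n,sg,'tip',tip,'y',np.median(y[m]).round(4),'prof',[(float(a),float(c)) for a,c in prof])
    x2,_=dec(p,H[(H[:,0]>.70)&(H[:,2]<.245)]); print('cross',np.percentile(x2,[5,50,95]))
    t=np.mean([x[y>0].min(),x[y<0].min()])
    e=np.array([np.cos(p[2]),np.sin(p[2])]); print('yaw',np.degrees(p[2]),'seat',np.array(p[:2])+e*(t+.024), 'fromcross',np.array(p[:2])+e*(np.median(x2)-.133))
E
```

```text
top -1 tip [-0.03943207 -0.03708505] y -0.0379 prof [(0.0, 0.2488), (0.006, 0.2421), (0.012, 0.2323), (0.018, 0.2253), (0.024, 0.2197), (0.03, 0.2252), (0.036, 0.2314), (0.042, 0.2352), (0.048, 0.2356), (0.054, 0.2362), (0.06, 0.2365), (0.066, 0.2367), (0.072, 0.2357), (0.078, 0.2362), (0.084, 0.2344), (0.09, 0.2357), (0.096, 0.2352)]
top 1 tip [-0.03965547 -0.03726569] y 0.0379 prof [(0.0, 0.25), (0.006, 0.2423), (0.012, 0.231), (0.018, 0.2249), (0.024, 0.2195), (0.03, 0.2256), (0.036, 0.2314), (0.042, 0.2345), (0.048, 0.2348), (0.054, 0.2353), (0.06, 0.2355), (0.066, 0.2359), (0.072, 0.2355), (0.078, 0.2348), (0.084, 0.2353), (0.09, 0.2362), (0.096, 0.2355)]
cross [0.10913314 0.12009054 0.15280776]
yaw -8.964865732859494 seat [ 0.58464611 -0.21783165] fromcross [ 0.58724824 -0.21824215]
side -1 tip [-0.03904191 -0.03813908] y -0.0379 prof [(0.0, 0.2457), (0.006, 0.2376), (0.012, 0.2253), (0.018, 0.2192), (0.024, 0.2163), (0.03, 0.2229), (0.036, 0.2298), (0.042, 0.2342), (0.048, 0.2321), (0.054, 0.2332), (0.06, 0.2338), (0.066, 0.2347), (0.072, 0.2332), (0.078, 0.2333), (0.084, 0.2349), (0.09, 0.2335), (0.096, 0.2316)]
side 1 tip [-0.04105877 -0.0383097 ] y 0.038 prof [(0.0, 0.2473), (0.006, 0.2394), (0.012, 0.2291), (0.018, 0.224), (0.024, 0.2173), (0.03, 0.2218), (0.036, 0.2289), (0.042, 0.2339), (0.048, 0.2331), (0.054, 0.234), (0.06, 0.2348), (0.066, 0.2332), (0.072, 0.2333), (0.078, 0.2337), (0.084, 0.2332), (0.09, 0.2338), (0.096, 0.2344)]
cross [0.10973216 0.1232133  0.15446723]
yaw -8.419829640372207 seat [ 0.58412266 -0.2157397 ] fromcross [ 0.59031878 -0.21665686]
```

```bash
cat > plan.py <<'E'
from h import *
from scipy.spatial.transform import Rotation as Ro
import sys
# usage: go(x,y,z, bar-normal yaw deg)
def go(x,y,z,yaw):
    s=r.get_state(); R=Ro.from_euler('xyz',s['eef_rot'],degrees=True); M=R.as_matrix()
    best=None
    for k in(0,180):
        c,q=np.cos(np.radians(yaw+k)),np.sin(np.radians(yaw+k))
        X=np.array([0,0,-1.]);Y=np.array([c,q,0]);G=Ro.from_matrix(np.stack([X,Y,np.cross(X,Y)],1))
        v=(R.inv()*G).as_rotvec()
        if best is None or np.linalg.norm(v)<np.linalg.norm(best[0]): best=(v,G)
    d=np.array([x,y,z])-s['tcp_pos']
    print('t',s['time_s'].round(2),'tcp',s['tcp_pos'].round(4),'F',s['contact_force'].round(2),'w',s['gripper_width'].round(4),'j',s['joints'].round(1))
    print('turn',best[0].round(4),'shift before turning cm',(M.T@d*100).round(2),'after turning',(best[1].as_matrix().T@d*100).round(2))
E
python3 - <<'E'
from plan import *
go(.506,.0685,.24,-21.8)
W=np.load('top.npy').reshape(-1,3); V=np.load('side.npy').reshape(-1,3)
a=np.radians(-8.7)
for W in(W,V):
    d=W[:,:2]-[.587,-.217]; x=d@[np.cos(a),np.sin(a)]; y=d@[-np.sin(a),np.cos(a)]
    m=(abs(x)<.3)&(abs(y)<.15)&(W[:,2]>.26)
    for z in np.arange(.26,.46,.03):
        k=m&(W[:,2]>=z)&(W[:,2]<z+.03); 
        if k.sum(): print(round(z,2),k.sum(),np.percentile(x[k],[0,5]).round(3),np.percentile(y[k],[0,100]).round(3))
E
```

```text
Traceback (most recent call last):
  File "plan.py", line 14, in go
    print('t',s['time_s'].round(2),'tcp',s['tcp_pos'].round(4),'F',s['contact_force'].round(2),'w',s['gripper_width'].round(4),'j',s['joints'].round(1))
              ^^^^^^^^^^^^^^^^^
AttributeError: 'float' object has no attribute 'round'
```

```bash
sed -i "s/s\['time_s'\].round(2)/round(s['time_s'],2)/; s/s\['gripper_width'\].round(4)/round(float(s['gripper_width']),4)/" plan.py
python3 - <<'E'
from plan import *
go(.506,.0685,.24,-21.8)
W=np.load('top.npy').reshape(-1,3); V=np.load('side.npy').reshape(-1,3)
a=np.radians(-8.7)
for W in(W,V):
    d=W[:,:2]-[.587,-.217]; x=d@[np.cos(a),np.sin(a)]; y=d@[-np.sin(a),np.cos(a)]
    m=(abs(x)<.3)&(abs(y)<.15)&(W[:,2]>.26)
    for z in np.arange(.26,.46,.03):
        k=m&(W[:,2]>=z)&(W[:,2]<z+.03); 
        if k.sum(): print(round(z,2),k.sum(),np.percentile(x[k],[0,5]).round(3),np.percentile(y[k],[0,100]).round(3))
E
```

```text
t 0.4 tcp [ 0.1857 -0.6488  0.2264] F [-0.29  0.51 -0.23] w 0.0877 j [-57.5  20.6   0.7  -0.  -70.1 -16.5]
turn [-9.115e-01  1.000e-04 -2.000e-04] shift before turning cm [-1.34 60.15 50.53] after turning [-1.36 -3.1  78.5 ]
0.26 148 [0.146 0.147] [-0.008  0.039]
0.29 131 [0.138 0.15 ] [0.    0.039]
0.32 186 [0.134 0.135] [-0.017  0.019]
0.35 207 [0.134 0.135] [-0.017  0.019]
0.38 248 [0.134 0.135] [-0.017  0.019]
0.41 501 [0.134 0.137] [-0.022  0.018]
0.26 156 [0.145 0.146] [-0.008  0.041]
0.29 160 [0.135 0.143] [-0.007  0.041]
0.32 200 [0.133 0.134] [-0.016  0.021]
0.35 208 [0.132 0.134] [-0.016  0.021]
0.38 220 [0.133 0.134] [-0.011  0.022]
0.41 145 [0.132 0.136] [-0.021  0.021]
```

```bash
python3 -m creep '[[-0.13,0,0,-0.3,0,0,100],[-0.13,0,0,-0.3,0,0,100],[-0.13,0,0,-0.3,0,0,100],[-0.13,0,0,-0.3,0,0,100],[-0.13,0,0,-0.3,0,0,100],[-0.13,0,0,-0.3,0,0,100],[-0.13,0,0,-0.3,0,0,100],[0,0,0,0,0,2,100]]' 40
python3 -m creep '[[0,0,0,0,-0.2,4,100],[0,0,0,0,-0.2,4,100],[0,0,0,0,-0.2,4,100],[0,0,0,0,-0.2,4,100],[0,0,0,0,-0.2,4,100],[0,0,0,0,-0.2,4,100],[0,0,0,0,-0.2,4,100],[0,0,0,0,-0.2,4,100]]'
python3 -c "
from plan import *
go(.506,.0685,.24,-21.8)"
```

```text
time_s: 1.2
tcp_pos: [0.1927, -0.6315, 0.2474]
eef_rot: [154.4, 90.0, -137.3]
contact_force: [0.2, 1.4, 0.1]
gripper_width: 0.0875
time_s: 2.0
tcp_pos: [0.3277, -0.338, 0.2479]
eef_rot: [-90.0, 90.0, -21.9]
contact_force: [1.1, 0.1, 0.2]
gripper_width: 0.0878
t 2.0 tcp [ 0.3277 -0.338   0.2479] F [1.15 0.06 0.24] w 0.0878 j [-21.8   0.  -22.1   0.  -67.8  -0.1]
turn [-0.0017 -0.      0.0008] shift before turning cm [ 0.79 -1.38 44.36] after turning [ 0.79 -1.46 44.36]
```

```bash

python3 -m creep '[[0,0,0,0,-0.1,4.5,100],[0,0,0,0,-0.2,4.5,100],[0,0,0,0,-0.2,4.5,100],[0,0,0,0,-0.2,4.5,100],[0,0,0,0,-0.2,4.5,100],[0,0,0,0,-0.2,4.5,100],[0,0,0,0,-0.2,4.5,100],[0,0,0,0,-0.1,4.5,100]]'
python3 -m creep '[[0,0,0,0,0,4,100],[0,0,0,0,0,2,100],[0,0,0,0,0,0,100],[0,0,0,0,0,0,100]]'
python3 -c "
from plan import *
go(.506,.0685,.101,-21.8)"
```

```text
time_s: 2.8
tcp_pos: [0.475, -0.0086, 0.248]
eef_rot: [-49.8, 89.9, 18.3]
contact_force: [0.4, -0.1, -0.4]
gripper_width: 0.0879
time_s: 3.2
tcp_pos: [0.4966, 0.0451, 0.2473]
eef_rot: [135.6, 90.0, -156.2]
contact_force: [-0.8, -0.3, 0.1]
gripper_width: 0.0872
t 3.2 tcp [0.4966 0.0451 0.2473] F [-0.81 -0.31  0.1 ] w 0.0872 j [ 27.8   2.9 -19.1  -0.  -68.  -49.6]
turn [-0.0007 -0.0005 -0.0005] shift before turning cm [ 1.463e+01 -1.000e-02  2.530e+00] after turning [14.63 -0.    2.52]
```

```bash

python3 -m creep '[[0,0,0,1,0,1.2,100],[0,0,0,2,0,1.3,100],[0,0,0,2.6,0,0,100],[0,0,0,2.6,0,0,100],[0,0,0,2.4,0,0,100],[0,0,0,2,0,0,100],[0,0,0,1,0,0,100],[0,0,0,1,0,0,100]]'
python3 -m creep '[[0,0,0,0,0,0,100],[0,0,0,0,0,0,100]]'
python3 - <<'E'
from plan import *
go(.506,.0685,.101,-21.8)
im,d=r.capture('side'); cv2.imwrite('pics/g.png',cv2.resize(im[170:340,200:440],(720,510)))
E
```

```text
time_s: 4.0
tcp_pos: [0.5062, 0.0678, 0.101]
eef_rot: [178.9, 90.0, -113.0]
contact_force: [0.1, -0.1, 0.7]
gripper_width: 0.0876
time_s: 4.2
tcp_pos: [0.5066, 0.0683, 0.1021]
eef_rot: [-53.5, 90.0, 14.6]
contact_force: [0.6, -0.3, 1.6]
gripper_width: 0.0876
t 4.2 tcp [0.5066 0.0683 0.1021] F [ 0.65 -0.34  1.55] w 0.0876 j [ 29.7  12.1 -29.4   0.  -48.5 -51.6]
turn [-0.0017  0.0005  0.0006] shift before turning cm [ 0.11  0.07 -0.01] after turning [ 0.11  0.07 -0.01]
```

View pics/g.png

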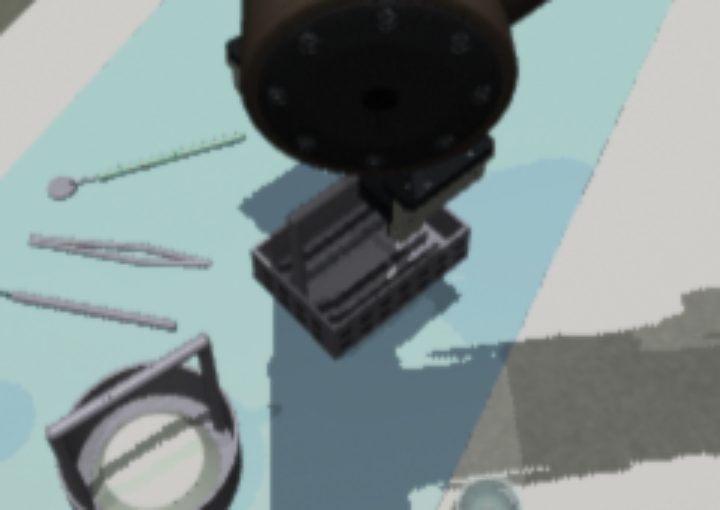

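The bail bar runs between the fingers, which straddle its middle (crop ~ (390,200)). Closing.

```bash

python3 -m creep '[[0,0,0,0,0,0,50],[0,0,0,0,0,0,20],[0,0,0,0,0,0,0],[0,0,0,0,0,0,0],[0,0,0,0,0,0,0],[0,0,0,0,0,0,0]]' 40
python3 -m creep '[[0,0,0,-0.3,0,0,0],[0,0,0,-0.7,0,0,0],[0,0,0,-1,0,0,0],[0,0,0,-2,0,0,0],[0,0,0,-2,0,0,0],[0,0,0,-1,0,0,0],[0,0,0,0,0,0,0],[0,0,0,0,0,0,0]]'
python3 - <<'E'
from plan import *
for i in range(3): r.capture('side'); print(r.get_state()['contact_force'].round(2))
go(.506,.0685,.101,-21.8)
E
```

```text
time_s: 4.85
tcp_pos: [0.5062, 0.0683, 0.1016]
eef_rot: [62.5, 90.0, 130.6]
contact_force: [-0.5, 0.3, 0.2]
gripper_width: 0.0451
time_s: 5.65
tcp_pos: [0.5059, 0.0683, 0.1713]
eef_rot: [36.6, 90.0, 104.7]
contact_force: [0.3, -0.1, -0.2]
gripper_width: 0.0001
[ 0.37 -0.52 -0.17]
[ 0.02 -0.45 -0.71]
[0.05 0.44 0.05]
t 5.8 tcp [0.5056 0.0681 0.1706] F [0.05 0.44 0.05] w 0.0003 j [ 29.7   7.7 -24.4  -0.  -58.  -51.6]
turn [-0.0017 -0.0012 -0.0012] shift before turning cm [ 6.96 -0.03  0.06] after turning [ 6.96 -0.02  0.05]
```

The fingers were still closing (about 70 mm/s) when I lifted, so I missed the bar. I'll reopen and re-measure the basket.

```bash

python3 -m creep '[[0,0,0,-3,0,-4,60],[0,0,0,-3,0,-4,60],[0,0,0,0,0,-4,60],[0,0,0,0,0,-4,60],[0,0,0,0,0,-4,60],[0,0,0,0,0,0,60],[0,0,0,0,0,0,60]]' 40
python3 - <<'E'
from fit import *
from plan import go
for n in("top","side"):
    im,d=r.capture(n); W=cloud(n,d).reshape(-1,3)
    P=W[(np.hypot(W[:,0]-.507,W[:,1]-.069)<.1)&(W[:,2]>.108)&(W[:,2]<.14)]
    cv2.imwrite('pics/%s2.png'%n,im)
    print(n,bar(P) if len(P)>20 else len(P))
go(.506,.0685,.101,-21.8)
E
```

```text
time_s: 6.5
tcp_pos: [0.4312, -0.118, 0.2311]
eef_rot: [112.6, 90.0, -179.4]
contact_force: [0.8, 0.2, -0.4]
gripper_width: 0.0495
top (array([0.50685593, 0.06696887]), np.float64(68.1754750108324), np.float64(0.13012876009274704), array([0.1226, 0.1253, 0.1276]), 226)
side (array([0.50559167, 0.07038963]), np.float64(68.278586140437), np.float64(0.12905028080944897), array([0.1188, 0.1236, 0.1258]), 270)
t 6.6 tcp [ 0.4318 -0.1169  0.2312] F [ 0.74  0.54 -1.12] w 0.052 j [ 10.2  -1.7 -26.   -0.  -65.7 -32.1]
turn [-0.0015 -0.0003 -0.0005] shift before turning cm [13.01  0.02 19.98] after turning [13.02  0.   19.97]
```

The basket hasn't moved. Going back in with a full close this time.

```bash

python3 -m creep '[[0,0,0,0,0,4,60],[0,0,0,0,0,4,60],[0,0,0,0,0,4,60],[0,0,0,1,0,4,60],[0,0,0,2,0,4,60],[0,0,0,3,0,0,60],[0,0,0,3,0,0,60],[0,0,0,2,0,0,60]]' 40
python3 -m creep '[[0,0,0,1,0,0,60],[0,0,0,1,0,0,60],[0,0,0,0,0,0,60],[0,0,0,0,0,0,30],[0,0,0,0,0,0,0],[0,0,0,0,0,0,0],[0,0,0,0,0,0,0],[0,0,0,0,0,0,0]]'
python3 -m creep '[[0,0,0,0,0,0,0],[0,0,0,0,0,0,0],[0,0,0,0,0,0,0],[0,0,0,0,0,0,0],[0,0,0,0,0,0,0],[0,0,0,0,0,0,0]]'
python3 -c "
from plan import *
go(.506,.0685,.101,-21.8)"
```

```text
time_s: 7.4
tcp_pos: [0.5052, 0.0698, 0.1189]
eef_rot: [133.6, 89.8, -158.1]
contact_force: [-0.0, 0.5, -0.1]
gripper_width: 0.0526
time_s: 8.2
tcp_pos: [0.5064, 0.0683, 0.1019]
eef_rot: [-41.2, 90.0, 26.9]
contact_force: [0.1, 0.2, -0.6]
gripper_width: 0.0178
time_s: 8.8
tcp_pos: [0.5064, 0.0683, 0.1017]
eef_rot: [-83.0, 90.0, -14.9]
contact_force: [1.8, -2.3, 1.4]
gripper_width: 0.0087
t 8.8 tcp [0.5064 0.0683 0.1017] F [ 1.84 -2.26  1.43] w 0.0087 j [ 29.7  12.1 -29.4   0.  -48.5 -51.6]
turn [-0.0014  0.      0.0004] shift before turning cm [0.07 0.05 0.01] after turning [0.07 0.05 0.01]
```

```bash

python3 -m creep '[[0,0,0,-0.3,0,0,0],[0,0,0,-0.6,0,0,0],[0,0,0,-1,0,0,0],[0,0,0,-1,0,0,0],[0,0,0,-1,0,0,0],[0,0,0,-0.5,0,0,0],[0,0,0,0,0,0,0],[0,0,0,0,0,0,0]]' 40
python3 - <<'E'
from plan import *
for i in range(3): r.capture('side'); print(r.get_state()['contact_force'].round(2))
go(.488,-.202,.25,-8.7)
E
```

```text
time_s: 9.6
tcp_pos: [0.506, 0.0683, 0.1455]
eef_rot: [33.6, 90.0, 101.7]
contact_force: [0.1, 0.8, -4.4]
gripper_width: 0.0086
[ 0.26  0.47 -4.29]
[-0.71  0.97 -3.51]
[ 0.13 -0.55 -3.99]
t 9.75 tcp [0.5059 0.0682 0.1451] F [ 0.13 -0.55 -3.99] w 0.0085 j [ 29.7   9.2 -26.3  -0.  -54.5 -51.6]
turn [-0.2303 -0.0005 -0.0007] shift before turning cm [-10.48  -8.41 -25.74] after turning [-10.49  -2.32 -26.98]
```

```bash

python3 -m creep '[[0,0,0,-1,0,0,0],[0,0,0,-2,0,0,0],[-0.03,0,0,-2,0,0,0],[-0.05,0,0,-2,0,0,0],[-0.05,0,0,-2,0,0,0],[-0.05,0,0,-1,0,-1,0],[-0.04,0,0,-0.5,0,-2,0],[-0.01,0,0,0,0,-2,0]]' 40
python3 -m creep '[[0,0,0,0,-0.3,-3,0],[0,0,0,0,-0.4,-3,0],[0,0,0,0,-0.4,-3,0],[0,0,0,0,-0.4,-3,0],[0,0,0,0,-0.4,-3,0],[0,0,0,0,-0.4,-3,0],[0,0,0,0,0,-2,0],[0,0,0,0,0,-1.5,0]]'
python3 -m creep '[[0,0,0,0,0,-0.5,0],[0,0,0,0,0,0,0],[0,0,0,0,0,0,0],[0,0,0,0,0,0,0],[0,0,0,0,0,0,0],[0,0,0,0,0,0,0]]'
python3 - <<'E'
from fit import *
from plan import go
go(.488,-.202,.25,-8.7)
for n in("top","side"):
    im,d=r.capture(n); cv2.imwrite('pics/%s3.png'%n,im); np.save(n+'3.npy',cloud(n,d))
a=cv2.imread('pics/top3.png')[60:260,340:540];b=cv2.imread('pics/side3.png')[40:240,220:420]
cv2.imwrite('pics/c3.png',cv2.resize(np.hstack([a,b]),(800,400)))
E
```

```text
time_s: 10.55
tcp_pos: [0.4967, 0.019, 0.2521]
eef_rot: [-66.7, 89.9, 14.7]
contact_force: [-0.1, -0.4, -3.8]
gripper_width: 0.0084
time_s: 11.35
tcp_pos: [0.4862, -0.1981, 0.2509]
eef_rot: [115.2, 90.0, -163.6]
contact_force: [0.0, 0.3, -3.9]
gripper_width: 0.0084
time_s: 11.95
tcp_pos: [0.4861, -0.2012, 0.2506]
eef_rot: [-76.8, 90.0, 4.5]
contact_force: [-0.0, -0.1, -4.3]
gripper_width: 0.0083
t 11.95 tcp [ 0.4861 -0.2012  0.2506] F [-0.01 -0.06 -4.32] w 0.0083 j [ -1.1   5.5 -15.8  -0.  -68.6  -7.6]
turn [0.0006 0.     0.0002] shift before turning cm [ 0.06 -0.2  -0.05] after turning [ 0.06 -0.2  -0.05]
```

View pics/c3.png

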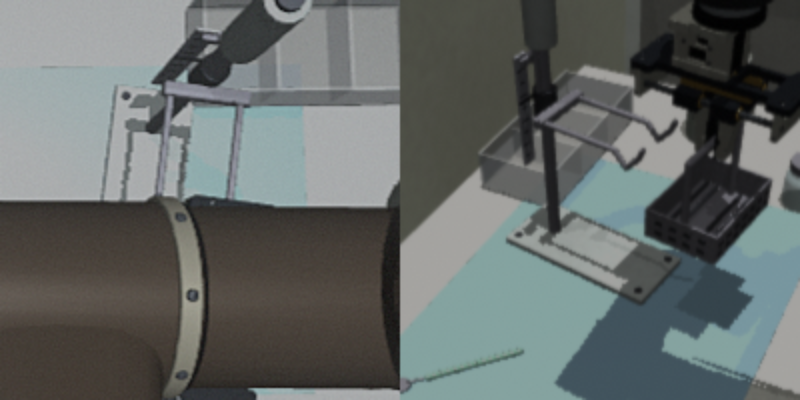

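```bash
python3 - <<'E'
from fit import *
a=np.radians(-8.7)
def hk(W):
    d=W[:,:2]-[.587,-.217]; return d@[np.cos(a),np.sin(a)], d@[-np.sin(a),np.cos(a)]
for n in("top","side"):
    W=np.load(n+'.npy').reshape(-1,3); x,y=hk(W); m=(x>.1)&(x<.25)&(abs(y)<.08)&(W[:,2]>.3)
    print(n,'column max z',W[m][:,2].max().round(3),'x',np.percentile(x[m],[1,99]).round(3))
    W=np.load(n+'3.npy').reshape(-1,3); x,y=hk(W); m=(x>-.4)&(x<.12)&(abs(y)<.25)&(W[:,2]>.29)
    for z in np.arange(.29,.9,.05):
        k=m&(W[:,2]>=z)&(W[:,2]<z+.05)
        if k.sum()>5: print(n,'arm z',round(z,2),'xmax %.3f'%x[k].max(),k.sum())
W=np.load('side3.npy').reshape(-1,3); x,y=hk(W)
P=W[(abs(x+.1)<.03)&(abs(y)<.075)&(W[:,2]>.262)&(W[:,2]<.285)]; 
x,y=hk(P); k=(abs(y)>.015); print('bar side',bar(P[k]) , 'hook x',np.median(x[k]).round(4),'y',np.percentile(y,[0,1,99,100]).round(4), 'zmax',np.percentile(P[k][:,2],[50,95]))
for b in np.arange(-.07,.07,.01):
    q=k&(y>=b)&(y<b+.01)
    if q.sum(): print(round(b,2),q.sum(),np.median(x[q]).round(4),np.percentile(P[q][:,2],90).round(4))
E
```

```text
top column max z 0.425 x [0.134 0.172]
top arm z 0.34 xmax -0.004 743
top arm z 0.54 xmax -0.151 7
top arm z 0.59 xmax -0.057 61
top arm z 0.64 xmax -0.053 24717
top arm z 0.69 xmax -0.053 23924
side column max z 0.422 x [0.134 0.169]
side arm z 0.29 xmax -0.013 829
side arm z 0.34 xmax -0.006 1962
side arm z 0.39 xmax -0.050 792
side arm z 0.44 xmax -0.063 1171
side arm z 0.49 xmax -0.063 891
bar side (array([ 0.49151213, -0.1606477 ]), np.float64(81.96399679671777), np.float64(0.05239017487850691), array([0.2663, 0.2721, 0.2741]), 84) hook x -0.1034 y [-0.0089 -0.0064  0.067   0.0677] zmax [0.27213534 0.27501053]
0.01 15 -0.1001 0.2827
0.02 13 -0.1037 0.2745
0.03 11 -0.1043 0.2741
0.04 14 -0.1041 0.274
0.05 11 -0.1036 0.2746
0.06 25 -0.1029 0.2733
```

```bash

python3 -m creep '[[0,0,0,0,-0.8,0,0],[0,0,0,0,-1.5,0,0],[0,0,0,0,-2,0,0],[0,0,0,0,-2,0,0],[0,0,0,0,-2,0,0],[0,0,0,0,-1.2,0,0],[0,0,0,0,-0.7,0,0],[0,0,0,0,0,0,0]]' 40
python3 -m creep '[[0,0,0,0,0,0,0],[0,0,0,0,0,0,0],[0,0,0,0,0,0,0],[0,0,0,0,0,0,0]]'
python3 - <<'E'
from fit import *
from plan import go
go(.587,-.217,.204,-8.7)
im,d=r.capture('side'); cv2.imwrite('pics/c4.png',cv2.resize(im[50:200,230:430],(800,600))); np.save('side4.npy',cloud('side',d))
W=np.load('side4.npy').reshape(-1,3);a=np.radians(-8.7)
d=W[:,:2]-[.587,-.217]; x=d@[np.cos(a),np.sin(a)]; y=d@[-np.sin(a),np.cos(a)]
k=(abs(x)<.03)&(y>.025)&(y<.075)&(W[:,2]>.255)&(W[:,2]<.285)
print('bar x',np.median(x[k]),k.sum(),'top z',np.percentile(W[k][:,2],90),'ymax',y[k].max())
E
```

```text
time_s: 12.85
tcp_pos: [0.5874, -0.2172, 0.2498]
eef_rot: [97.3, 89.9, 178.6]
contact_force: [-0.3, -0.1, -4.5]
gripper_width: 0.0088
time_s: 13.25
tcp_pos: [0.5864, -0.2171, 0.251]
eef_rot: [-83.6, 90.0, -2.3]
contact_force: [-0.1, -0.3, -3.7]
gripper_width: 0.0089
t 13.25 tcp [ 0.5864 -0.2171  0.251 ] F [-0.13 -0.3  -3.73] w 0.0089 j [ -2.5  15.1  -3.9  -0.  -71.   -6.3]
turn [-0.0001  0.0001  0.0007] shift before turning cm [ 4.7  -0.05  0.02] after turning [ 4.7  -0.05  0.02]
bar x -0.001998352010149216 80 top z 0.27461216032771063 ymax 0.06889873273218325
```

View pics/c4.png

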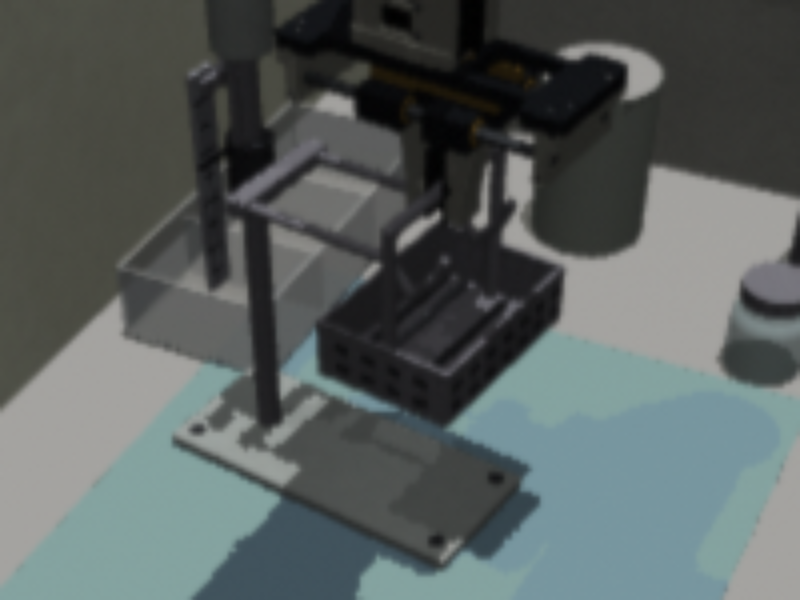

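The bail is over the prongs, both passing between the uprights under the bar (near one at about (385,240)), basket clear of the plate. Lowering.

```bash

python3 -m creep '[[0,0,0,0.5,0,0,0],[0,0,0,0.7,0,0,0],[0,0,0,0.7,0,0,0],[0,0,0,0.7,0,0,0],[0,0,0,0.5,0,0,0],[0,0,0,0.5,0,0,0],[0,0,0,0.4,0,0,0],[0,0,0,0.3,0,0,0]]' 40
python3 -m creep '[[0,0,0,0.3,0,0,0],[0,0,0,0.3,0,0,0],[0,0,0,0.3,0,0,0],[0,0,0,0.3,0,0,0],[0,0,0,0.3,0,0,0],[0,0,0,0.3,0,0,0],[0,0,0,0.2,0,0,0],[0,0,0,0,0,0,0]]'
python3 -m creep '[[0,0,0,0,0,0,0],[0,0,0,0,0,0,0],[0,0,0,0,0,0,0],[0,0,0,0,0,0,0]]'
python3 - <<'E'
from plan import *
F=[]
for i in range(6): r.capture('side'); F.append(r.get_state()['contact_force'])
print(np.mean(F,0)); go(.587,-.217,.17,-8.7)
E
```

```text
time_s: 14.1
tcp_pos: [0.5867, -0.2171, 0.2072]
eef_rot: [105.0, 90.0, -173.7]
contact_force: [-0.8, 1.4, -4.2]
gripper_width: 0.0088
time_s: 14.9
tcp_pos: [0.5866, -0.2171, 0.1873]
eef_rot: [99.0, 90.0, -179.8]
contact_force: [-1.0, 0.6, -2.5]
gripper_width: 0.0085
time_s: 15.3
tcp_pos: [0.5866, -0.2171, 0.1876]
eef_rot: [72.5, 90.0, 153.8]
contact_force: [-1.7, 0.9, -1.5]
gripper_width: 0.0087
[-1.63978609  0.25499894 -2.05049202]
t 15.6 tcp [ 0.5867 -0.2171  0.1875] F [-1.72 -0.03 -1.87] w 0.0088 j [ -2.5  17.5  -9.1   0.  -63.5  -6.3]
turn [-0.0002 -0.     -0.0001] shift before turning cm [ 1.75 -0.03  0.02] after turning [ 1.75 -0.03  0.02]
```

The spring is taking the load, but a −x force suggests the bar rides the inner slope of the notches. I'll ease it out 2 mm, then keep lowering.

```bash

python3 -m creep '[[0,0,0,0,0.1,0,0],[0,0,0,0,0.1,0,0],[0,0,0,0,0,0,0],[0,0,0,0,0,0,0],[0,0,0,0,0,0,0]]' 40
python3 - <<'E'
from plan import *
F=[]
for i in range(6): r.capture('side'); F.append(r.get_state()['contact_force'])
print(np.mean(F,0)); go(.587,-.217,.17,-8.7)
E
python3 -m creep '[[0,0,0,0.2,0,0,0],[0,0,0,0.2,0,0,0],[0,0,0,0.2,0,0,0],[0,0,0,0.2,0,0,0],[0,0,0,0.2,0,0,0],[0,0,0,0.2,0,0,0],[0,0,0,0,0,0,0],[0,0,0,0,0,0,0]]' 40
python3 - <<'E'
from plan import *
F=[]
for i in range(8): r.capture('side'); F.append(r.get_state()['contact_force'])
print(np.mean(F,0)); go(.587,-.217,.17,-8.7)
E
```

```text
time_s: 16.1
tcp_pos: [0.5862, -0.217, 0.1883]
eef_rot: [-93.0, 89.8, -11.7]
contact_force: [5.9, -1.7, -2.0]
gripper_width: 0.0089
[ 5.22081675 -1.3295699  -2.34971552]
t 16.4 tcp [ 0.5862 -0.217   0.1882] F [ 5.23 -0.96 -2.49] w 0.0087 j [ -2.4  17.3  -9.2   0.  -63.3  -6.3]
turn [ 0.0002 -0.0002  0.003 ] shift before turning cm [ 1.82 -0.07  0.01] after turning [ 1.82 -0.08  0.01]
time_s: 17.2
tcp_pos: [0.5862, -0.217, 0.1763]
eef_rot: [-94.9, 89.8, -13.6]
contact_force: [5.0, -1.5, -0.9]
gripper_width: 0.0085
[ 5.38184738 -1.12954632 -0.88417881]
t 17.6 tcp [ 0.5862 -0.217   0.1764] F [ 5.42 -0.74 -0.56] w 0.0087 j [ -2.4  17.8 -10.1   0.  -61.9  -6.3]
turn [ 0.0003 -0.0002  0.0031] shift before turning cm [ 0.64 -0.07  0.01] after turning [ 0.64 -0.08  0.01]
```

```bash

python3 -m creep '[[0,0,0,0,-0.1,0,0],[0,0,0,0,-0.05,0,0],[0,0,0,0.2,0,0,0],[0,0,0,0.2,0,0,0],[0,0,0,0.2,0,0,0],[0,0,0,0.2,0,0,0],[0,0,0,0,0,0,0],[0,0,0,0,0,0,0]]' 40
python3 - <<'E'
from plan import *
F=[]
for i in range(8): r.capture('side'); F.append(r.get_state()['contact_force'])
print(np.mean(F,0)); go(.587,-.217,.17,-8.7)
E
```

```text
time_s: 18.4
tcp_pos: [0.5863, -0.217, 0.1676]
eef_rot: [-134.4, 90.0, -53.1]
contact_force: [2.8, -0.1, 0.0]
gripper_width: 0.0089
[ 3.1465997  -0.57998417 -0.06916507]
t 18.8 tcp [ 0.5863 -0.217   0.1677] F [ 3.04 -0.07 -0.04] w 0.0083 j [ -2.4  18.3 -10.6   0.  -61.1  -6.3]
turn [-0.0001  0.      0.0002] shift before turning cm [-0.23 -0.07  0.01] after turning [-0.23 -0.07  0.01]
```

```bash

python3 -m creep '[[0,0,0,0,-0.08,0,0],[0,0,0,0,0,0,0],[0,0,0,0,0,0,0]]' 40
python3 - <<'E'
from plan import *
F=[]
for i in range(5): im,d=r.capture('side'); F.append(r.get_state()['contact_force'])
print(np.mean(F,0)); go(.587,-.217,.17,-8.7)
cv2.imwrite('pics/c5.png',cv2.resize(im[50:200,230:430],(800,600)))
E
```

```text
time_s: 19.1
tcp_pos: [0.5864, -0.2171, 0.1672]
eef_rot: [87.2, 89.9, 168.4]
contact_force: [-0.4, 0.6, 0.0]
gripper_width: 0.0089
[-0.56633642  1.07601592  0.06536981]
t 19.35 tcp [ 0.5864 -0.2171  0.1673] F [-1.09  0.99 -0.57] w 0.0082 j [ -2.5  18.4 -10.5  -0.  -61.1  -6.3]
turn [-0.0003  0.0001 -0.0012] shift before turning cm [-0.27 -0.05  0.02] after turning [-0.27 -0.06  0.02]
```

View pics/c5.png

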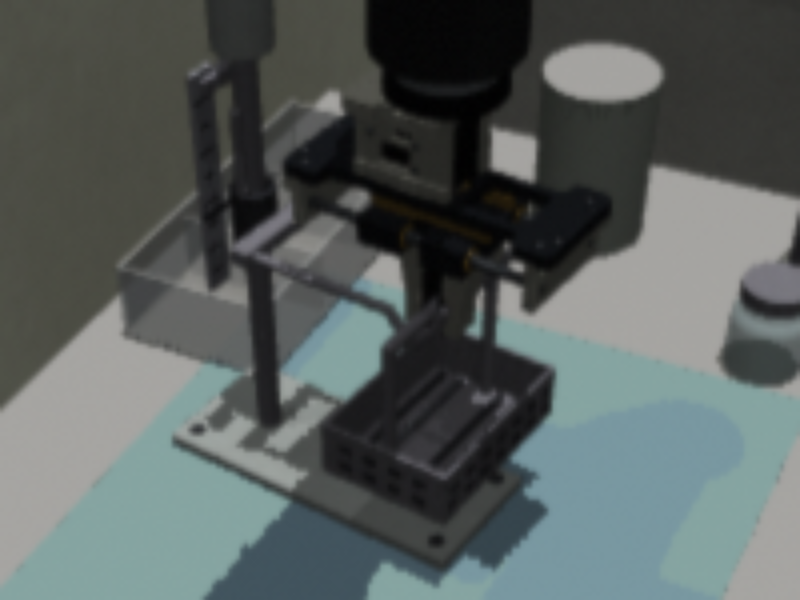

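The bar sits in the notches (near prong curving under it at about (400,335)), hook dipped, basket clear of the base plate, and no net force on the tool. Releasing.

```bash

python3 -m creep '[[0,0,0,0,0,0,20],[0,0,0,0,0,0,30],[0,0,0,0,0,0,60],[0,0,0,0,0,0,60],[0,0,0,0,0,0,60],[0,0,0,0,0,0,60],[0,0,0,0,0,0,60],[0,0,0,0,0,0,60]]'
python3 -m creep '[[0,0,0,0,0,0,60],[0,0,0,0,0,0,60],[0,0,0,0,0,0,60],[0,0,0,0,0,0,60],[0,0,0,0,0,0,60]]'
```

```text
time_s: 20.15
tcp_pos: [0.587, -0.2171, 0.1676]
eef_rot: [-22.1, 90.0, 59.2]
contact_force: [0.0, -0.2, -0.2]
gripper_width: 0.0526
time_s: 20.65
tcp_pos: [0.587, -0.2171, 0.1676]
eef_rot: [-91.5, 90.0, -10.2]
contact_force: [1.0, 0.1, -0.5]
gripper_width: 0.0523
```

```bash

python3 -m creep '[[0,0,0,-0.5,0,0,60],[0,0,0,-1,0,0,60],[0,0,0,-1.5,0,0,60],[0,0,0,-2,0,0,60],[0,0,0,-2.5,0,0,60],[0,0,0,-2.5,0,0,60],[0,0,0,-2.5,0,0,60],[0,0,0,-2.5,0,0,60]]'
python3 -m creep '[[0,0,0,-1,1,0,60],[0,0,0,0,3,0,60],[0,0,0,0,3,0,60],[0,0,0,0,3,0,60],[0,0,0,0,2,2,60],[0,0,0,0,0,3,60],[0,0,0,0,0,3,60],[0,0,0,0,0,3,60]]'
python3 -m creep '[[0,0,0,0,0,3,60],[0,0,0,0,0,3,60],[0,0,0,0,0,3,60],[0,0,0,0,0,3,60],[0,0,0,0,0,0,60],[0,0,0,0,0,0,60],[0,0,0,0,0,0,60],[0,0,0,0,0,0,60]]'
for i in 1 2 3 4 5; do python3 -m creep '[[0,0,0,0,0,0,60],[0,0,0,0,0,0,60],[0,0,0,0,0,0,60],[0,0,0,0,0,0,60],[0,0,0,0,0,0,60],[0,0,0,0,0,0,60],[0,0,0,0,0,0,60],[0,0,0,0,0,0,60]]' >/dev/null; done
cat > chk.py <<'E'
from fit import *
from plan import go
go(.5,-.1,.3,-8.7)
a=np.radians(-8.7)
for i in range(6):
    for n in ("side","top"):
        im,d=r.capture(n); W=cloud(n,d).reshape(-1,3)
        q=W[:,:2]-[.587,-.217]; x=q@[np.cos(a),np.sin(a)]; y=q@[-np.sin(a),np.cos(a)]
        k=(abs(x)<.012)&(abs(y)<.028)&(W[:,2]>.16)&(W[:,2]<.24)
        c=(x>.05)&(x<.1)&(abs(abs(y)-.038)<.006)&(W[:,2]>.15)&(W[:,2]<.26)
        if k.sum() and c.sum(): print(n,round(r.get_state()['time_s'],2),'bar x %.4f top %.4f arm top %.4f'%(np.median(x[k]),np.percentile(W[k][:,2],90),np.percentile(W[c][:,2],80)))
        if i==0: cv2.imwrite(f'pics/f{n}.png',im); p=W[(np.hypot(W[:,0]-.56,W[:,1]-.287)<.11)&(W[:,2]>.108)&(W[:,2]<.14)]; print('pot',bar(p) if len(p)>30 else len(p))
A=cv2.imread('pics/fside.png')[50:200,230:430];B=cv2.imread('pics/ftop.png')[60:210,340:540]
cv2.imwrite('pics/f.png',cv2.resize(np.hstack([A,B]),(800,300)))
E
python3 chk.py
```

```text
time_s: 21.45
tcp_pos: [0.5869, -0.2172, 0.3198]
eef_rot: [-93.2, 89.9, -11.9]
contact_force: [-0.3, -0.5, 0.1]
gripper_width: 0.0523
time_s: 22.25
tcp_pos: [0.4841, -0.0894, 0.328]
eef_rot: [-55.3, 89.9, 25.9]
contact_force: [1.1, -0.7, 0.2]
gripper_width: 0.0527
time_s: 23.05
tcp_pos: [0.5029, 0.0276, 0.3277]
eef_rot: [-55.3, 90.0, 25.9]
contact_force: [-0.7, -0.8, -0.1]
gripper_width: 0.0525
t 27.05 tcp [0.5032 0.0284 0.3275] F [ 0.26 -0.45 -0.  ] w 0.0526 j [ 25.6   1.2 -10.6  -0.  -78.2 -34.3]
turn [-0.0002 -0.     -0.    ] shift before turning cm [  2.75  -1.63 -12.74] after turning [  2.75  -1.63 -12.74]
side 27.1 bar x 0.0004 top 0.1877 arm top 0.1936
pot (array([0.55792539, 0.28718039]), np.float64(62.917562051755404), np.float64(0.11369260969811876), array([0.1192, 0.1241, 0.1261]), 360)
top 27.15 bar x -0.0000 top 0.1923 arm top 0.1972
pot (array([0.57687923, 0.31746524]), np.float64(64.15300287088434), np.float64(0.03932337480286172), array([0.1232, 0.1257, 0.1274]), 63)
side 27.2 bar x -0.0025 top 0.1869 arm top 0.1947
top 27.25 bar x -0.0003 top 0.1925 arm top 0.1976
side 27.3 bar x -0.0037 top 0.1867 arm top 0.1951
top 27.35 bar x -0.0003 top 0.1919 arm top 0.1973
side 27.4 bar x -0.0005 top 0.1876 arm top 0.1929
top 27.45 bar x -0.0001 top 0.1924 arm top 0.1975
side 27.5 bar x -0.0040 top 0.1859 arm top 0.1937
top 27.55 bar x -0.0003 top 0.1922 arm top 0.1976
side 27.6 bar x -0.0033 top 0.1853 arm top 0.1946
top 27.65 bar x 0.0001 top 0.1924 arm top 0.1979
```

View pics/f.png

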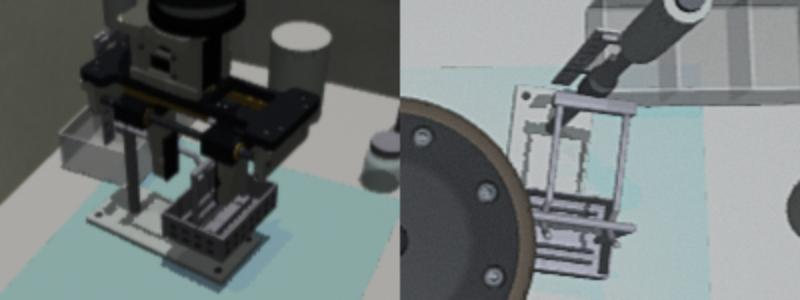

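The bar lies across both prongs (right panel, about (540,220) to (632,228)), basket hanging freely, gripper well away. Waiting a little longer, checking once more and handing in.

```bash

for i in 1 2 3; do python3 -m creep '[[0,0,0,0,0,0,60],[0,0,0,0,0,0,60],[0,0,0,0,0,0,60],[0,0,0,0,0,0,60],[0,0,0,0,0,0,60],[0,0,0,0,0,0,60],[0,0,0,0,0,0,60],[0,0,0,0,0,0,60]]' >/dev/null; done
python3 chk.py | grep top; python3 -c "
from plant import r
print(r.close_job())"
```

```text
side 30.1 bar x -0.0027 top 0.1868 arm top 0.1944
top 30.15 bar x -0.0003 top 0.1924 arm top 0.1976
side 30.2 bar x -0.0048 top 0.1879 arm top 0.1943
top 30.25 bar x -0.0000 top 0.1919 arm top 0.1973
side 30.3 bar x -0.0044 top 0.1877 arm top 0.1937
top 30.35 bar x -0.0001 top 0.1923 arm top 0.1977
side 30.4 bar x -0.0044 top 0.1867 arm top 0.1942
top 30.45 bar x 0.0000 top 0.1919 arm top 0.1974
side 30.5 bar x -0.0045 top 0.1880 arm top 0.1930
top 30.55 bar x -0.0001 top 0.1916 arm top 0.1976
side 30.6 bar x -0.0001 top 0.1880 arm top 0.1948
top 30.65 bar x -0.0000 top 0.1921 arm top 0.1977
the job is handed in; nothing more can be done
None
```

The basket is hanging by its bail bar across both prongs of the hook, and I handed the job in at about 31 s. I brought the bail in over the prongs' tips and lowered it until the spring carried the weight, about 4 N, with close to zero force left on the tool. Then I let go and moved clear.

- **First grasp missed:** I lifted before the fingers had finished closing. A re-measurement showed the basket had not moved, and the second grasp held.
- **Sideways push while lowering:** I shifted the bar 2 mm to ease it in the notches, which was too far and pushed on the hook with about 5 N. I corrected it to under 1.5 N before letting go.
- **Final checks:** By the top camera the bar sits within 1 mm of the seat line. The hook has dipped about 38 mm and was steady to about 1 mm over the last 3 s, so it had stopped bobbing. The robot was touching nothing.
- **Pot:** The side camera shows its bar where it was at the start. The top camera's last view of the pot was mostly hidden by the arm, so it could not confirm this.
- **Camera disagreement:** The side camera reads the bar 4 to 5 mm lower, and up to 5 mm further out towards the tips, with more scatter. The gripper blocks part of its view and the calibration is only good to about 2 mm, so I relied on the top camera.

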